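# Post the hardness reference block edge-on into the return box

## Task

Put the wide thin hardness reference block away: post it edge-on through the slot in the top of the grey return box so that it drops right inside. It lies flat on the bench, so first tip it onto the slanted rest, let it lean there by itself against the face and ledge, and take a new grip across its thickness. Leave the other loose things where they are.

Things in the scene. Friction and masses are not known exactly. Their poses are not given: they have to be found in the camera images.
- block_centre (a point): centre of the wide thin reference block: bare grey steel disc, 60 mm across, 10 mm thick, about 0.22 kg (varies), lying flat on the bench at the start. z axis = the disc's axis (normal to its flat faces). It is round, so its own yaw does not matter. The small thick block is not this one; the two may have changed places.
- rest: slanted aluminium rest on a dark base plate, fixed to the bench. Origin on the bench; its +x points roughly to the robot's left. Its face runs down towards its +x at 58 degrees from level and looks up and to its +x; the base plate is 8 mm thick, from x = -35 to +50 mm, 70 mm wide (y).
- rest_face (a point): point on the surface of the rest's slanted face, 50 mm above the bench, in the rest's axes. Upslope is (-cos 58, 0, sin 58) deg, the face normal (sin 58, 0, cos 58) deg. The face is 40 mm wide (y) from its upper edge 5 mm upslope of this point to 20 mm downslope, then 60 mm wide to its end 42 mm downslope; slab 8 mm thick, with nothing but the base plate under its upper edge.
- rest_ledge (a point): foot of the slanted face, where a straight ledge (56 mm wide in y, 6 mm thick) stands 15 mm square out of it: 35 mm downslope of the rest_face point. It catches a block that slides down the face. A block let go while its rim already rubs on the ledge may hang there half tipped; let go leaning about 35 degrees, its centre just past the face's upper edge, it tips onto the face and slides down.
- rest_seat (a point): where the block's centre is when it leans on the face with its rim on the ledge: 5 mm downslope of the rest_face point and 5 mm out along the face normal. Its upper 20 mm then overhang the face freely and can be pinched across the thickness, from the upslope side (robot's right), by fingers pointing down along the slope (32 degrees from vertical). It may come to rest a few mm off this point.
- slot (a point): centre of the slot in the top of the grey return box, at the level of the lid's upper surface, 82 mm above the bench. The slot goes straight down, is 66 mm long (y axis of this point) and 14 mm wide (x axis) with lips 5 mm thick; the box is fixed, 126 x 126 mm over its lid, hollow, the inner floor 76 mm below this point.
- return_box: the return box, grey metal with a pale metal lid and a lock on one side; origin under its centre, on the bench; same axes as the slot. Inside it measures 112 x 112 mm, lid fixed.
- small_block: small thick reference block, 50 mm across, 15 mm thick, flat on the bench; origin at the centre of its underside. Not to be moved.
- puck: black resin-mounted specimen, a cylinder 30 mm across, 17 mm high; origin under its centre. Not to be moved.
- loupe: black eyepiece loupe, 40 mm across, 34 mm high; origin under its centre. Not to be moved.
- mug: white spotted mug, 91 mm high, 82 x 117 mm with its handle; origin under its centre. Not to be moved.
Not all that is in view belongs to the job. Leave any black or pink look-alike of the part that bears block_centre alone.

How it is judged:
By the outcome, as a careful person would: the job done as asked, in the order asked, and still so for the second after the job is handed in, with the robot touching nothing.
It also fails if it takes over 61 s, if anything falls off the work surface, if the arm or the gripper's body presses on something with over 40 N, if the wrist force passes 120 N, or if a joint passes its speed limit or range.

## Robot

A 6-joint arm with a two-finger parallel gripper is mounted at the origin on a cart in front of the work surface, level with it; the furniture and walls round the work are solid. World frame = base frame: x ahead of the robot, y to its left, z up, the work surface at z = 0. Lengths are in m, angles in rad, forces in N, time in s.
With the tool pointing down it reaches from about 0.3 to 0.775 m from the base axis. Payload 14.6 kg.
Tool frame: the origin (TCP) lies midway between the tips of the shut fingers; the grasp point (between the pads) lies 19 mm behind it (ctrl.hold_point_z is the distance from the TCP to the grasp point, in m); z points along the fingers, x is the direction in which the jaws open and shut, and the axes are right-handed (so a half turn about z gives the same grasp; the last joint's range is limited). The gripper opens to 94 mm and grips with 3 to 60 N. Pads are 16 mm wide; open, the fingers measure 119 mm over their backs; the gripper's body (75 mm by 177 mm) begins 78 mm behind the grasp point.
Start: joints at [-1.338, 0.3, 1.521, -0, 1.321, -0.067], TCP at [0.162, -0.525, 0.205] pointing down, gripper open.
Joint ranges: [-3.03, 3.03], [-0.79, 2.21], [0.23, 2.52], [-1.04, 4.18], [0, 3.07], [-2.55, 2.55]. Speed limits (rad/s): [2.22, 2.22, 2.57, 3.14, 3.14, 3.14].

## Interface

Orientations are given as [roll, pitch, yaw] about the fixed x, y, z axes, in that order (R = Rz(yaw) Ry(pitch) Rx(roll)).
In Python, from station import ctrl, viewer, ticket, nets gives the robot as it stands.
- The arm moves only by the tool carry_out, never from a script. Its argument "commands" is one flat list of numbers, 7 for each row, row after row: the closure, from -1 (fully open) to 1 (shut), so that 0 is half open, then the shift along the world's x, y, z in cm, then the turn, a rotation vector about the world's x, y, z in rad. In form: [gripper, tx, ty, tz, ax, ay, az, gripper, tx, ty, tz, ax, ay, az, ...]. A call has 1 to 12 rows; each row is the pose to reach, as a shift and turn from the pose measured when the call began; what a row does not reach only later rows make up. A row lasts 1/12 s, in which the tool goes at most 41.7 mm and 7.16 degrees, less where a joint would pass 70% of its speed; a pose out of reach is approached as far as the arm can. A call with a gripper value outside its range is refused whole. The fingers move at their own pace and stop on an object; "force" is the grip in N (left out, the last holds). Time passes only in rows, so rows that repeat a pose let the fingers close. It gives the time, the measured TCP pose, the force and the opening at its end, in the units of the state.
- ctrl.get_obs(): the state, without advancing time (a new reading comes with each control period).
- viewer.camera(name): name is "side" or "top" or "wrist"; returns (picture, depth): 480x640x3 uint8, blue, green, red; 480x640 float32, m along the optical axis (not along the pixel's ray), 0 where there is no reading.
- viewer.camera_info(name): a dict with "fx", "fy", "cx", "cy" (pixels), "D" ([k1, k2, p1, p2, k3] as OpenCV has them; the pictures are not rectified), "R" (3x3) and "t" (3): a world point X has camera coordinates R X + t. Camera axes: x right, y down, z forward; pixel columns grow to the right and rows downward; lengths in m; the calibration is good to about 2 mm. A picture is of the moment at which its call begins: read the wrist's pose just before it. camera_info takes no time and is no camera call; for the wrist camera it gives the pose at the moment of the call.
- ticket.hand_in(): hands the job in, once; it reports no verdict.
Trained networks look in the newest picture that a camera, given by its name, has taken for a name from the list of things; names that differ only in an ending like _2 or _b are one class to them, and where a whole thing is asked for, a point or a joint stands for the part that bears it (a point fixed in the world has none). Each returns a list of dicts, best first, with "confidence" (0 to 1); they miss things now and then, are a little off and sometimes report something else, mostly with a low value. They report only what shows in the picture. A call takes as long as a camera call. They do not tell look-alikes from the thing itself.
- nets.silhouettes(camera, thing): "region" (480x640 bool, what is visible of it) and "extent" ([left, top, right, bottom] in pixels, round what is visible of it).
The state is a dict: "time_s": time; "qpos": joint angles; "joint_vel": joint speeds; "tau": joint torques, N m; "ee_pos": TCP position; "eef_rot": TCP orientation; "force": force on the tool from outside, world axes, zero at the start; "moment": the same for the moment, N m; "grip_width": finger opening in m.
Only numpy, scipy, OpenCV 4.12 (cv2) and the standard library are available. Lean on these libraries where they do the work, as an engineer would, in place of code of your own. Each camera call takes 0.05 s, during which the arm holds its last target. There are 200 camera calls.

## Working session

There is one attempt and no reset: what is moved stays moved. The work goes in short steps, Python scripts to look and compute and a tool call to move; the robot and the scene stay as the last step left them, time stands still between calls to the robot, and variables do not carry over. Pictures are saved under pics/ and viewed, about 8 in all and at most 12, crops included, and the job is handed in when it is done.

Besides the shell and the picture viewer there is one more tool, called after ">>>" as name(argument=value, ...) on one line, values as JSON. carry_out: Moves the arm, as the interface text tells. Its arguments: {"type":"object","properties":{"commands":{"type":"array","items":{"type":"number"}},"force":{"type":"number"}},"required":["commands"]}

```bash
mkdir -p pics; ls; cat > h.py <<'E'
import numpy as np, cv2
from station import ctrl, viewer, ticket, nets
def cloud(cam, depth, info=None):
    i=info or viewer.camera_info(cam)
    K=np.array([[i['fx'],0,i['cx']],[0,i['fy'],i['cy']],[0,0,1.]])
    v,u=np.mgrid[:480,:640]
    p=cv2.undistortPoints(np.stack([u,v],-1).reshape(-1,1,2).astype(np.float64),K,np.array(i['D'],float)).reshape(480,640,2)
    c=np.dstack([p,np.ones((480,640))])*depth[...,None]
    return (c-np.array(i['t']))@np.array(i['R'])   # R^T (c-t)
E
python3 - <<'E'
from h import *
for c in ('top','side'):
    im,d=viewer.camera(c); cv2.imwrite(f'pics/{c}0.png',im); P=cloud(c,d)
    np.savez(f'{c}0.npz',P=P,d=d,im=im)
    for n in ('block_centre','rest','return_box','small_block','puck','loupe','mug'):
        for r in nets.silhouettes(c,n)[:3]:
            m=r['region']&(d>0); q=P[m]
            print(c,n,round(r['confidence'],2),np.array(r['extent']).astype(int),np.median(q,0).round(3),np.percentile(q,2,axis=0).round(3),np.percentile(q,98,axis=0).round(3)) if m.any() else print(c,n,'nodepth')
o=ctrl.get_obs();print(o['time_s'],o['ee_pos'],o['eef_rot'],o['grip_width'],ctrl.hold_point_z)
E
```

```text
pics
top block_centre 0.88 [284 309 317 339] [ 0.428 -0.099  0.009] [ 0.401 -0.126  0.004] [ 0.454 -0.073  0.014]
top block_centre 0.78 [224 238 252 266] [0.561 0.023 0.01 ] [ 0.536 -0.003  0.004] [0.588 0.051 0.014]
top block_centre 0.7 [373 169 462 259] [ 0.637 -0.31   0.081] [ 0.567 -0.377  0.003] [ 0.706 -0.243  0.085]
top rest 0.97 [287 230 327 279] [ 0.563 -0.104  0.01 ] [ 0.524 -0.138  0.003] [ 0.605 -0.071  0.053]
top return_box 0.83 [371 171 460 262] [ 0.637 -0.31   0.081] [ 0.567 -0.376  0.004] [ 0.704 -0.242  0.085]
top return_box 0.52 [285 230 326 276] [ 0.562 -0.104  0.01 ] [ 0.524 -0.137  0.003] [ 0.605 -0.071  0.053]
top small_block 0.83 [360 288 383 313] [ 0.48  -0.231  0.014] [ 0.459 -0.252  0.009] [ 0.501 -0.209  0.018]
top puck 0.53 [321 189 340 205] [ 0.671 -0.15   0.016] [ 0.658 -0.162  0.012] [ 0.685 -0.137  0.021]
top mug 0.8 [202 123 270 177] [0.76  0.045 0.037] [ 0.718 -0.022  0.003] [0.794 0.082 0.092]
side block_centre 0.93 [346 189 378 215] [0.564 0.019 0.01 ] [ 0.536 -0.007  0.003] [0.59  0.048 0.013]
side block_centre 0.89 [304 175 337 200] [ 0.473 -0.00
[... 197 characters left out ...]
 0.573 -0.113  0.009] [ 0.524 -0.141  0.001] [ 0.606 -0.074  0.053]
side return_box 0.88 [188 265 291 381] [ 0.656 -0.323  0.082] [ 0.574 -0.384  0.007] [ 0.704 -0.25   0.085]
side return_box 0.19 [324 276 345 300] [ 0.673 -0.154  0.017] [ 0.657 -0.166  0.001] [ 0.686 -0.138  0.02 ]
side small_block 0.89 [211 234 243 265] [ 0.483 -0.234  0.014] [ 0.456 -0.256  0.   ] [ 0.503 -0.212  0.017]
side loupe 0.96 [387 211 409 243] [0.655 0.013 0.028] [ 0.636 -0.001  0.002] [0.669 0.033 0.035]
side mug 0.68 [431 205 473 239] [0.728 0.063 0.074] [0.719 0.006 0.035] [0.752 0.081 0.092]
0.8 [ 0.16240634 -0.52546504  0.20544349] [ 3.14158516e+00  6.59168911e-06 -1.27100330e+00] 0.09416262046564175 0.0188
```

```bash
python3 - <<'E'
from h import *
a=cv2.imread('pics/top0.png')[110:360,180:480]; cv2.imwrite('pics/top0c.png',cv2.resize(a,None,fx=2.4,fy=2.4,interpolation=2))
a=cv2.imread('pics/side0.png')[120:400,160:490]; cv2.imwrite('pics/side0c.png',cv2.resize(a,None,fx=2.1,fy=2.1,interpolation=2))
E
```

```text
(no output)
```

View pics/top0c.png

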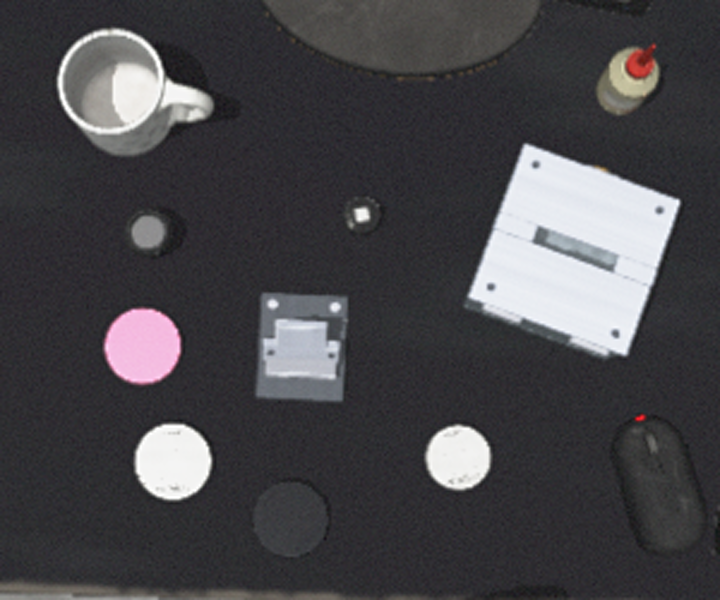

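View pics/side0c.png

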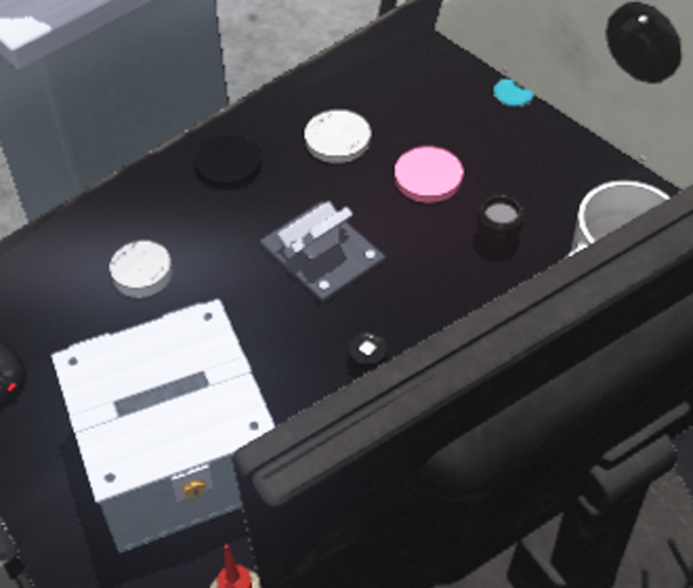

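```bash
python3 - <<'E'
from h import *
for c in('top','side'):
    P=np.load(c+'0.npz')['P']; 
    m=(abs(P[...,0]-.565)<.06)&(abs(P[...,1]+.105)<.05)&(P[...,2]>.013)&(P[...,2]<.09)
    q=P[m]; q=q[np.argsort(q[:,0])]
    print(c,len(q))
    for x in np.arange(.51,.62,.005):
        s=q[(q[:,0]>=x)&(q[:,0]<x+.005)]
        if len(s): print(round(x,3),len(s),'y',s[:,1].min().round(3),s[:,1].max().round(3),'z',np.percentile(s[:,2],[0,25,50,75,100]).round(3))
im=cv2.imread('pics/side0.png')[205:280,275:355];im2=cv2.imread('pics/top0.png')[220:290,270:345]
cv2.imwrite('pics/r.png',np.hstack([cv2.resize(im,(400,400),interpolation=2),cv2.resize(im2,(400,400),interpolation=2)]))
E
```

```text
top 672
0.525 2 y -0.102 -0.089 z [0.013 0.013 0.014 0.014 0.014]
0.535 11 y -0.131 -0.08 z [0.017 0.022 0.024 0.025 0.026]
0.54 87 y -0.131 -0.076 z [0.02  0.025 0.026 0.028 0.034]
0.545 69 y -0.13 -0.077 z [0.019 0.022 0.024 0.025 0.03 ]
0.55 82 y -0.132 -0.073 z [0.014 0.018 0.02  0.022 0.027]
0.555 93 y -0.134 -0.075 z [0.017 0.022 0.024 0.026 0.032]
0.56 93 y -0.138 -0.075 z [0.013 0.03  0.032 0.034 0.041]
0.565 85 y -0.134 -0.075 z [0.028 0.033 0.039 0.042 0.047]
0.57 67 y -0.124 -0.085 z [0.04  0.047 0.048 0.051 0.056]
0.575 55 y -0.124 -0.085 z [0.048 0.051 0.052 0.053 0.057]
0.58 25 y -0.124 -0.085 z [0.046 0.049 0.051 0.052 0.053]
0.6 2 y -0.102 -0.087 z [0.014 0.014 0.014 0.014 0.015]
0.605 1 y -0.133 -0.133 z [0.014 0.014 0.014 0.014 0.014]
side 510
0.535 8 y -0.132 -0.09 z [0.024 0.026 0.026 0.026 0.027]
0.54 83 y -0.134 -0.079 z [0.022 0.026 0.027 0.028 0.03 ]
0.545 101 y -0.133 -0.077 z [0.019 0.022 0.024 0.025 0.029]
0.55 37 y -0.135 -0.08 z [0.014 0.021 0.022 0.023 0.026]
0.555 14 y -0.136 -0.119 z [0.015 0.02  0.022 0.027 0.031]
0.56 31 y -0.136 -0.079 z [0.013 0.021 0.031 0.032 0.038]
0.565 110 y -0.135 -0.077 z [0.013 0.019 0.024 0.029 0.044]
0.57 29 y -0.126 -0.086 z [0.019 0.037 0.046 0.052 0.055]
0.575 84 y -0.126 -0.086 z [0.042 0.05  0.052 0.053 0.058]
0.58 13 y -0.124 -0.09 z [0.049 0.05  0.051 0.053 0.053]
```

View pics/r.png

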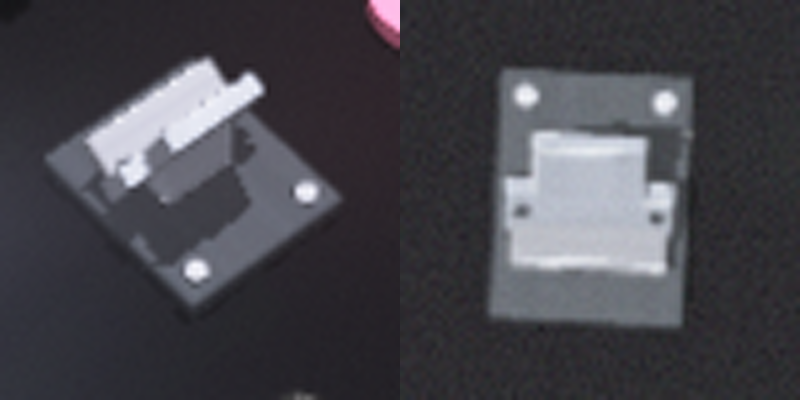

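```bash
python3 - <<'E'
from h import *
for c in('top','side'):
    f=np.load(c+'0.npz');P=f['P'];g=f['im'].astype(int).sum(-1)/3;x,y,z=P[...,0],P[...,1],P[...,2]
    bench=(abs(x-.52)<.03)&(abs(y+.05)<.02)&(z<.02)
    print(c,'bench z',np.median(z[bench]).round(4))
    for n,cx,cy,r in(('disc',.473,-.009,.05),('small',.48,-.231,.05)):
        m=(np.hypot(x-cx,y-cy)<r)&(g>110); q=P[m]
        (ct,wh,a)=cv2.minAreaRect(q[:,:2].astype(np.float32)*1000); print(n,m.sum(),'mean',q.mean(0).round(4),'circ',ct,wh)
    # base plate
    m=(abs(x-.565)<.065)&(abs(y+.105)<.055)&(g>55)&(z<.013)&(z>-.005)
    mm=cv2.morphologyEx(m.astype(np.uint8),cv2.MORPH_OPEN,np.ones((2,2)))>0
    print('plate',cv2.minAreaRect(P[mm][:,:2].astype(np.float32)*1000),np.median(P[mm][:,2]).round(4))
    # face plane
    m=(x>.556)&(x<.574)&(abs(y+.105)<.028)&(z>.02)&(abs(z-.05-(x-.573)*1.6)<.006)
    A=np.c_[x[m],y[m],np.ones(m.sum())]; k=np.linalg.lstsq(A,z[m],rcond=None)[0]
    print('face',m.sum(),'slope deg',np.degrees(np.arctan(np.hypot(k[0],k[1]))).round(1),'yaw downslope',np.degrees(np.arctan2(-k[1],-k[0])).round(1),'x at z=.05,y=-.105:',((.05-k[2]-k[1]*-.105)/k[0]).round(4))
    m=(x>.556)&(x<.59)&(abs(y+.105)<.04)&(z>.045)&(z<.07);print('narrow y',np.percentile(y[m],[1,50,99]).round(4),'x max',x[m].max().round(4),z[m].max().round(4))
    # lid
    m=(abs(x-.637)<.1)&(abs(y+.31)<.1)&(z>.074)&(z<.1)
    print('lid',cv2.minAreaRect(P[m][:,:2].astype(np.float32)*1000),np.median(z[m]).round(4), P[m].mean(0).round(4))
    # slot: dark pixels inside lid
    i=viewer.camera_info(c)
    m=(abs(x-.637)<.03)&(abs(y+.31)<.05)&(g<150)
    K=np.array([[i['fx'],0,i['cx']],[0,i['fy'],i['cy']],[0,0,1.]]);R=np.array(i['R']);t=np.array(i['t'])
    v,u=np.nonzero(m);p=cv2.undistortPoints(np.c_[u,v].reshape(-1,1,2).astype(float),K,np.array(i['D'],float)).reshape(-1,2)
    d=np.c_[p,np.ones(len(p))]@R; C=-R.T@t; s=(.082-C[2])/d[:,2]; q=C+d*s[:,None]
    print('slot',len(q),cv2.minAreaRect(q[:,:2].astype(np.float32)*1000),q.mean(0).round(4),'px',u.mean(),v.mean())
    b=np.array(f['im'])
E
```

```text
top bench z -0.0005
disc 821 mean [ 0.4703 -0.0035  0.0089] circ (470.2486267089844, -2.911334991455078) (61.31633758544922, 61.183265686035156)
small 577 mean [ 0.4798 -0.2297  0.013 ] circ (479.9069519042969, -230.20579528808594) (49.700836181640625, 49.503318786621094)
plate ((538.140869140625, -105.01222229003906), (71.5557861328125, 136.11444091796875), 89.3740234375) 0.007
face 266 slope deg 58.2 yaw downslope 179.5 x at z=.05,y=-.105: 0.5736
narrow y [-0.1243 -0.1048 -0.0853] x max 0.582 0.057
lid ((637.0020141601562, -309.9908752441406), (125.31491088867188, 133.19309997558594), 70.8064956665039) 0.0811 [ 0.6369 -0.3097  0.0811]
slot 115 ((637.5631103515625, -310.2993469238281), (63.569583892822266, 12.278735160827637), 70.62760162353516) [ 0.6364 -0.3058  0.082 ] px 416.8434782608696 214.12173913043478
side bench z 0.0002
disc 612 mean [ 0.471  -0.0061  0.0092] circ (466.1162109375, -1.2520561218261719) (59.58158493041992, 76.6058349609375)
small 645 mean [ 0.4825 -0.2328  0.0128] circ (483.76849365234375, -233.6650848388672) (50.2225227355957, 90.39733123779297)
plate ((802.9447021484375, -265.405029296875), (127.28154754638672, 675.9659423828125), 58.40971374511719) 0.0075
face 28 slope deg 50.8 yaw downslope -173.6 x at z=.05,y=-.105: 0.5738
narrow y [-0.1262 -0.1074 -0.086 ] x max 0.5817 0.0581
lid ((636.2443237304688, -311.5601501464844), (125.92665100097656, 134.41468811035156), 70.81451416015625) 0.0823 [ 0.6402 -0.3152  0.0822]
slot 46 ((632.5311279296875, -308.58074951171875), (62.466400146484375, 11.417425155639648), 60.63882064819336) [ 0.6332 -0.3081  0.082 ] px 236.67391304347825 303.9347826086956
```

>>> carry_out(commands=[-1, 10.3, 17.4, 0, 0, 0, -0.1, -1, 20.5, 34.8, -3, 0, 0, -0.2, -1, 30.8, 52.2, -8, 0, 0, -0.3, -1, 30.8, 52.2, -8, 0, 0, -0.3, -1, 30.8, 52.2, -8, 0, 0, -0.3, -1, 30.8, 52.2, -8, 0, 0, -0.3, -1, 30.8, 52.2, -8, 0, 0, -0.3, -1, 30.8, 52.2, -8, 0, 0, -0.3, -1, 30.8, 52.2, -8, 0, 0, -0.3, -1, 30.8, 52.2, -8, 0, 0, -0.3, -1, 30.8, 52.2, -8, 0, 0, -0.3, -1, 30.8, 52.2, -8, 0, 0, -0.3], force=30)

```text
time_s: 1.8
ee_pos: [0.4149, -0.0967, 0.1417]
eef_rot: [-3.141, -0.0, -1.571]
force: [0.6, -1.4, -0.5]
grip_width: 0.0937
```

>>> carry_out(commands=[-1, 5.6, 9.3, -3, 0, 0, 0, -1, 5.6, 9.3, -3, 0, 0, 0, -1, 5.6, 9.3, -3, 0, 0, 0, -1, 5.6, 9.3, -3, 0, 0, 0, -1, 5.6, 9.3, -3, 0, 0, 0, -1, 5.6, 9.3, -3, 0, 0, 0])

```text
time_s: 2.3
ee_pos: [0.4707, -0.0041, 0.1118]
eef_rot: [-3.141, -0.0, -1.571]
force: [0.4, -0.6, 0.3]
grip_width: 0.0939
```

```bash
python3 - <<'E'
from h import *
i=viewer.camera_info('wrist'); o=ctrl.get_obs(); im,d=viewer.camera('wrist'); P=cloud('wrist',d,i)
print(o['ee_pos'],np.median(d), -np.array(i['R']).T@i['t'])
for r in nets.silhouettes('wrist','block_centre')[:3]:
    q=P[r['region']&(d>0)]; q=q[(q[:,2]>.006)&(q[:,2]<.016)]
    if len(q)>20: print(r['confidence'],r['extent'],q.mean(0).round(4),cv2.minEnclosingCircle(q[:,:2].astype(np.float32)*1000),cv2.minAreaRect(q[:,:2].astype(np.float32)*1000))
cv2.imwrite('pics/w1.png',im)
E
```

```text
[ 0.47073032 -0.00407572  0.11180153] 0.2692059 [ 0.54611267 -0.00391026  0.28959604]
0.86 [275.6, 199.8, 356.4, 276.9] [ 0.4708 -0.0041  0.0086] ((469.8502197265625, -3.9701898097991943), 30.178707122802734) ((469.9501953125, -3.9694366455078125), (59.53348922729492, 58.92608642578125), 30.03323745727539)
0.85 [235.0, 70.1, 320.1, 157.5] [0.5619 0.0237 0.0085] ((561.5567626953125, 23.9300479888916), 30.196428298950195) ((561.4988403320312, 23.61471176147461), (59.04897689819336, 59.62766647338867), 17.8646297454834)
0.7 [397.0, 252.9, 473.4, 321.0] [ 0.4371 -0.0985  0.0085] ((427.2049560546875, -98.00475311279297), 30.479812622070312) ((431.3588562011719, -96.49079895019531), (51.760562896728516, 60.06618881225586), 18.193342208862305)
```

>>> carry_out(commands=[-1, 0, 0, -4, 0, 0, 0, -1, 0, 0, -7.5, 0, 0, 0, -1, 0, 0, -10, 0, 0, 0, -1, 0, 0, -10.9, 0, 0, 0, -1, 0, 0, -10.9, 0, 0, 0, 1, 0, 0, -10.9, 0, 0, 0, 1, 0, 0, -10.9, 0, 0, 0, 1, 0, 0, -10.9, 0, 0, 0, 1, 0, 0, -10.9, 0, 0, 0, 1, 0, 0, -10.9, 0, 0, 0, 1, 0, 0, -10.9, 0, 0, 0, 1, 0, 0, -10.9, 0, 0, 0], force=40)

```text
time_s: 3.4
ee_pos: [0.471, -0.0046, 0.0036]
eef_rot: [-3.139, -0.0, -1.572]
force: [-1.7, -0.6, 7.3]
grip_width: 0.0586
```

>>> carry_out(commands=[1, 0, 0, 2, 0, 0, 0, 1, 0, 0, 5, 0, 0, 0, 1, 0, 0, 9, 0, 0, 0, 1, 1, -2, 11, 0, -0.1, 0, 1, 3, -4, 11, 0, -0.2, 0, 1, 5, -6, 11, 0, -0.3, 0, 1, 6, -8, 11, 0, -0.4, 0, 1, 7.5, -10.1, 11, 0, -0.5, 0, 1, 7.5, -10.1, 11, 0, -0.61, 0, 1, 7.5, -10.1, 11, 0, -0.61, 0, 1, 7.5, -10.1, 11, 0, -0.61, 0])

```text
time_s: 4.32
ee_pos: [0.5446, -0.1058, 0.1123]
eef_rot: [-2.531, 0.001, -1.573]
force: [0.3, -0.4, -1.9]
grip_width: 0.0589
```

```bash
python3 - <<'E'
from h import *
o=ctrl.get_obs(); print(o['ee_pos'],o['eef_rot'],o['grip_width'],o['force'],o['time_s'])
out=[]
for c,s in(('side',np.s_[160:280,260:420]),('top',np.s_[200:320,240:400])):
    im,d=viewer.camera(c); out.append(cv2.resize(im[s],(400,300),interpolation=2))
im,d=viewer.camera('wrist'); out.append(cv2.resize(im,(400,300)))
cv2.imwrite('pics/m1.png',np.vstack([np.hstack(out[:2]),np.hstack([out[2],out[2]*0])]))
E
```

```text
[ 0.54457183 -0.10582053  0.11231087] [-2.53109407e+00  1.30459637e-03 -1.57339779e+00] 0.05887893170257551 [ 0.34452522 -0.35627702 -1.90487823] 4.3167
```

View pics/m1.png

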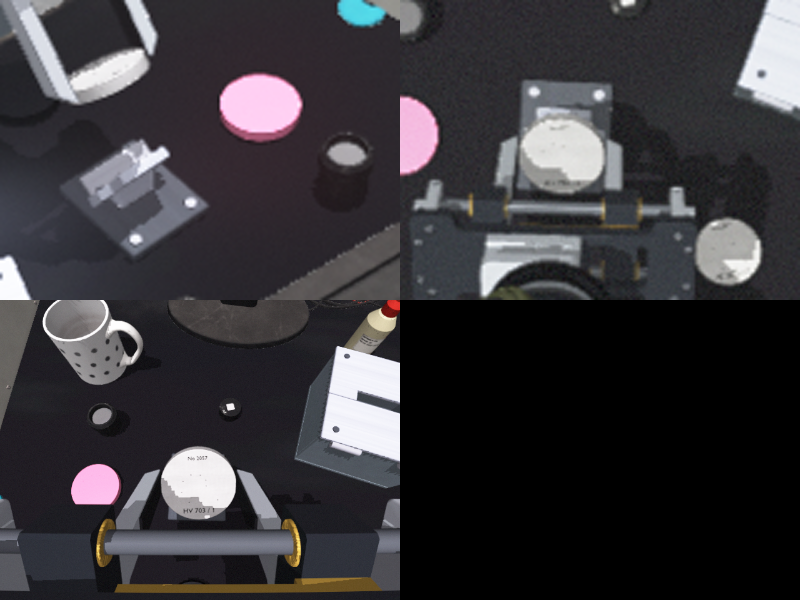

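```bash
cat >> h.py <<'E'
def disc(cam='wrist',zmin=.02,crop=None):
    """Fit plane + centre of the wide block seen by cam."""
    i=viewer.camera_info(cam); im,d=viewer.camera(cam); P=cloud(cam,d,i); cv2.imwrite('last_%s.png'%cam,im)
    for r in nets.silhouettes(cam,'block_centre')[:3]:
        m=cv2.erode(r['region'].astype(np.uint8),np.ones((3,3)))>0
        q=P[m&(d>0)]; q=q[q[:,2]>zmin]
        if len(q)<60 or np.hypot(*(np.median(q,0)[:2]-[.57,-.105]))>.08: continue
        c=np.median(q,0)
        for _ in range(4):
            n=np.linalg.svd(q-q.mean(0),full_matrices=False)[2][2]; e=(q-q.mean(0))@n
            q=q[abs(e)<max(2*e.std(),.001)]
        n=n*np.sign(n[2]); u=np.cross(n,[1,0,0.]);u/=np.linalg.norm(u);v=np.cross(n,u)
        h=np.c_[(q-q.mean(0))@u,(q-q.mean(0))@v]
        (cc,rr)=cv2.minEnclosingCircle(h.astype(np.float32)*1000)
        ctr=q.mean(0)+cc[0]/1000*u+cc[1]/1000*v
        print(cam,round(r['confidence'],2),len(q),'n',n.round(3),'tilt',np.degrees(np.arccos(n[2])).round(1),'top-face centre',ctr.round(4),'R',round(rr,1),'body centre',(ctr-.005*n).round(4))
E
python3 - <<'E'
from h import *
disc('wrist');disc('top');disc('side')
E
```

```text
wrist 0.91 9408 n [-0.57  -0.     0.822] tilt 34.7 top-face centre [ 0.5423 -0.1055  0.1168] R 29.8 body centre [ 0.5451 -0.1055  0.1127]
top 0.71 646 n [-0.579 -0.013  0.815] tilt 35.4 top-face centre [ 0.5445 -0.1055  0.1184] R 29.6 body centre [ 0.5474 -0.1054  0.1143]
side 0.85 284 n [-0.535 -0.015  0.845] tilt 32.3 top-face centre [ 0.5435 -0.1065  0.1193] R 30.7 body centre [ 0.5462 -0.1064  0.1151]
```

>>> carry_out(commands=[1, 1, 0, -1.5, 0, 0, 0, 1, 2, 0, -3, 0, 0, 0, 1, 2.25, 0, -4.2, 0, 0, 0, 1, 2.25, 0, -5.0, 0, 0, 0, 1, 2.25, 0, -5.5, 0, 0, 0, 1, 2.25, 0, -5.5, 0, 0, 0])

```text
time_s: 5.27
ee_pos: [0.5683, -0.1052, 0.0574]
eef_rot: [-2.531, 0.001, -1.572]
force: [-0.7, -0.1, -3.1]
grip_width: 0.0585
```

```bash
python3 - <<'E'
from h import *
disc('wrist');disc('top');disc('side');o=ctrl.get_obs();print(o['ee_pos'],o['force'])
E
```

```text
top 0.56 587 n [-0.573 -0.004  0.819] tilt 35.0 top-face centre [ 0.5669 -0.1051  0.0634] R 30.0 body centre [ 0.5697 -0.1051  0.0593]
side 0.95 268 n [-0.542 -0.012  0.84 ] tilt 32.9 top-face centre [ 0.5695 -0.1078  0.067 ] R 27.8 body centre [ 0.5722 -0.1077  0.0628]
[ 0.56886968 -0.10551487  0.05922344] [-0.33988232  0.42104596 -2.85520788]
```

>>> carry_out(commands=[1, -0.2, 0, -0.15, 0, 0, 0, 1, -0.2, 0, -0.15, 0, 0, 0, 1, -0.2, 0, -0.15, 0, 0, 0, -1, -0.2, 0, -0.15, 0, 0, 0, -1, -0.2, 0, -0.15, 0, 0, 0, -1, -0.2, 0, -0.15, 0, 0, 0, -1, -0.2, 0, -0.15, 0, 0, 0, -1, -0.2, 0, -0.15, 0, 0, 0, -1, -0.2, 0, -0.15, 0, 0, 0])

```text
time_s: 6.32
ee_pos: [0.5669, -0.1055, 0.0578]
eef_rot: [-2.529, 0.0, -1.572]
force: [0.1, -0.5, -0.7]
grip_width: 0.0932
```

```bash
python3 - <<'E'
from h import *
disc('wrist');disc('top');disc('side');o=ctrl.get_obs();print(o['ee_pos'],o['force'],o['grip_width'])
a=cv2.imread('last_side.png')[190:290,260:393];b=cv2.imread('last_wrist.png')
cv2.imwrite('pics/m2.png',np.hstack([cv2.resize(a,(400,300),interpolation=2),cv2.resize(b,(400,300))]))
E
```

```text
wrist 0.63 6870 n [-0.846  0.018  0.532] tilt 57.8 top-face centre [ 0.5613 -0.1055  0.0502] R 30.0 body centre [ 0.5655 -0.1056  0.0475]
top 0.69 446 n [-0.843  0.024  0.538] tilt 57.5 top-face centre [ 0.5633 -0.1056  0.0524] R 30.1 body centre [ 0.5675 -0.1058  0.0497]
[ 0.56688141 -0.10552417  0.05773951] [ 0.4315067   0.37915069 -0.81818786] 0.0939163257848234
```

View pics/m2.png

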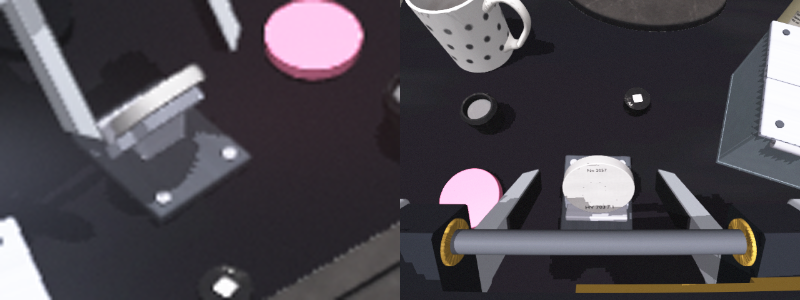

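```bash
python3 - <<'E'
from h import *
from scipy.spatial.transform import Rotation as Ro
for c in('top','side'):
    P=np.load(c+'0.npz')['P'].reshape(-1,3); q=P[(P[:,0]>.6)&(P[:,0]<1.1)&(abs(P[:,1]+.1)<.2)&(P[:,2]>.1)&(P[:,2]<.7)]
    print(c,len(q)); 
    if len(q): print(np.percentile(q,[0.5,50,99.5],axis=0).round(3))
o=ctrl.get_obs(); R0=Ro.from_euler('xyz',o['eef_rot'])
Rt=Ro.from_euler('y',32,degrees=True)*Ro.from_euler('xyz',[np.pi,0,0])
print((Rt*R0.inv()).as_rotvec().round(3),o['ee_pos'],o['qpos'])
E
```

```text
top 18953
[[ 0.841 -0.298  0.102]
 [ 0.88  -0.142  0.255]
 [ 0.91   0.049  0.364]]
side 29763
[[ 0.864 -0.299  0.105]
 [ 0.909 -0.17   0.304]
 [ 1.037  0.082  0.37 ]]
[-0.044  0.91   1.647] [ 0.56688141 -0.10552417  0.05773951] [-0.33725563  0.32222091  2.03083098  0.76577339  0.27757697  0.5460672 ]
```

>>> carry_out(commands=[-1, -2, 0, 2.9, 0, 0, 0, -1, -4, 0, 5.8, 0, 0, 0, -1, -6, 0, 8.7, 0, 0, 0, -1, -6, 0, 12, 0, 0.1, 0, -1, -6, 0, 15, 0, 0.2, 0, -1, -6, 0, 16, 0, 0.3, 0, -1, -6, 0, 16, 0, 0.4, 0, -1, -6, 0, 16, 0, 0.5, 0, -1, -6, 0, 16, 0, 0.61, 0, -1, -6, 0, 16, 0, 0.61, 0])

```text
time_s: 7.45
ee_pos: [0.5078, -0.1054, 0.2171]
eef_rot: [3.138, -0.0, -1.571]
force: [0.1, -0.7, -0.7]
grip_width: 0.0937
```

>>> carry_out(commands=[0, 0, 0, 0, 0, 0, 0.13, 0, 1, 0, 1, 0, 0, 0.26, 0, 2, 0, 2, 0, 0, 0.39, 0, 3, 0, 3, 0, 0, 0.52, 0, 4, 0, 3, 0, 0, 0.65, 0, 5, 0, 3, 0, 0, 0.78, 0, 6, 0, 3, 0, 0, 0.91, 0, 6, 0, 3, 0, 0, 1.04, 0, 6, 0, 3, 0, 0, 1.17, 0, 6, 0, 3, 0, 0, 1.3, 0, 6, 0, 3, 0, 0, 1.43, 0, 6, 0, 3, 0, 0, 1.57])

```text
time_s: 8.45
ee_pos: [0.5677, -0.1054, 0.247]
eef_rot: [3.138, -0.003, -0.066]
force: [-0.2, 0.1, -0.1]
grip_width: 0.0464
```

>>> carry_out(commands=[0, 1, 0, 0, 0, 0, 0.0, 0, 2, 0, 0, 0, 0.1, 0, 0, 3, 0, 0, 0, 0.2, 0, 0, 5, 0, -2, 0, 0.3, 0, 0, 5, 0, -3, 0, 0.4, 0, 0, 5, 0, -4, 0, 0.5, 0, 0, 5, 0, -6, 0, 0.558, 0, 0, 5, 0, -8, 0, 0.558, 0, 0, 5, 0, -8, 0, 0.558, 0])

```text
time_s: 9.2
ee_pos: [0.6167, -0.1052, 0.1616]
eef_rot: [3.099, 0.56, -0.075]
force: [-0.8, -0.4, -0.7]
grip_width: 0.047
```

```bash
python3 - <<'E'
from h import *
o=ctrl.get_obs();print(o['time_s'],o['ee_pos'],o['eef_rot'],o['grip_width'],o['qpos'].round(2) if hasattr(o['qpos'],'round') else o['qpos'])
disc('wrist');disc('top');disc('side')
a=cv2.imread('last_side.png')[100:340,160:480];b=cv2.imread('last_wrist.png')
cv2.imwrite('pics/m3.png',np.hstack([cv2.resize(a,(400,300),interpolation=2),cv2.resize(b,(400,300))]))
E
```

```text
9.2 [ 0.61669564 -0.10524525  0.16155128] [ 3.09946234  0.55998453 -0.07548527] 0.04702020295510983 [-0.18  0.89  0.81 -0.11  1.99 -0.14]
wrist 0.84 902 n [-0.839  0.029  0.543] tilt 57.1 top-face centre [ 0.5697 -0.1034  0.0547] R 28.4 body centre [ 0.5739 -0.1036  0.052 ]
side 0.78 88 n [-0.868  0.04   0.495] tilt 60.3 top-face centre [ 0.5731 -0.1132  0.0603] R 25.0 body centre [ 0.5774 -0.1134  0.0578]
```

View pics/m3.png

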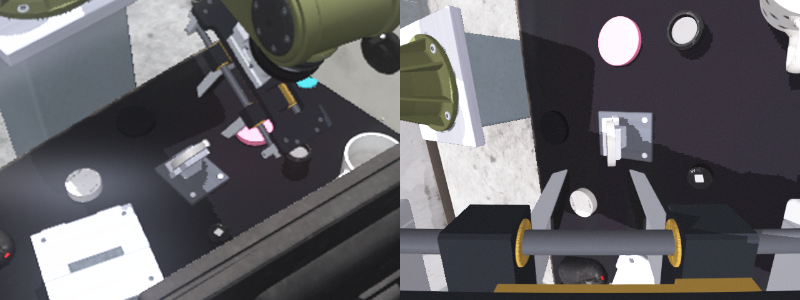

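```bash
python3 - <<'E'
from h import *
from scipy.spatial.transform import Rotation as Ro
p=[];r=[]
o=ctrl.get_obs(); R0=Ro.from_euler('xyz',o['eef_rot'])
Rt=Ro.from_euler('z',-.026)*Ro.from_euler('y',32,degrees=True)*Ro.from_euler('x',np.pi)
print((Rt*R0.inv()).as_rotvec().round(3),o['ee_pos'])
z=Rt.apply([0,0,1]); g=np.array([.5663,-.1056,.0483])-.014*z
for b in (.06,.03,.01,0): print(b,((g-b*z-o['ee_pos'])*100).round(2))
print(Rt.as_matrix().round(3))
E
```

```text
[0.038 0.006 0.028] [ 0.61808585 -0.10557222  0.16918278]
0.06 [-1.26 -0.1  -5.81]
0.03 [-2.85 -0.06 -8.36]
0.01 [ -3.91  -0.04 -10.05]
0 [ -4.44  -0.02 -10.9 ]
[[ 0.848 -0.026 -0.53 ]
 [-0.022 -1.     0.014]
 [-0.53   0.    -0.848]]
```

>>> carry_out(commands=[0, -0.5, -0.1, -3, 0.038, 0.006, 0.028, 0, -1.3, -0.1, -5.8, 0.038, 0.006, 0.028, 0, -2.3, -0.1, -7.4, 0.038, 0.006, 0.028, 0, -2.9, -0.1, -8.4, 0.038, 0.006, 0.028, 0, -2.9, -0.1, -8.4, 0.038, 0.006, 0.028, 0, -2.9, -0.1, -8.4, 0.038, 0.006, 0.028, 0, -2.9, -0.1, -8.4, 0.038, 0.006, 0.028])

```text
time_s: 10.08
ee_pos: [0.59, -0.1067, 0.0869]
eef_rot: [3.141, 0.555, -0.026]
force: [0.0, -0.1, -0.7]
grip_width: 0.0472
```

```bash
python3 - <<'E'
from h import *
from scipy.spatial.transform import Rotation as Ro
o=ctrl.get_obs(); R0=Ro.from_euler('xyz',o['eef_rot'])
Rt=Ro.from_euler('z',-.026)*Ro.from_euler('y',32,degrees=True)*Ro.from_euler('x',np.pi)
print((Rt*R0.inv()).as_rotvec().round(3),o['ee_pos'],o['force'])
z=Rt.apply([0,0,1]); g=np.array([.5663,-.1056,.0483])-.014*z
print(((g-o['ee_pos'])*100).round(2), 'tool-frame',(R0.inv().apply(g-o['ee_pos'])*1000).round(1))
disc('wrist');disc('side')
a=cv2.imread('last_side.png')[160:310,240:440];b=cv2.imread('last_wrist.png')[100:400,120:520]
cv2.imwrite('pics/m4.png',np.hstack([cv2.resize(a,(400,300),interpolation=2),b]))
E
```

```text
[ 0.001  0.003 -0.   ] [ 0.59001169 -0.10671918  0.08686426] [ 0.03735696 -0.09886851 -0.72586373]
[-1.63  0.09 -2.67] tool-frame [ 0.2 -0.5 31.3]
wrist 0.64 1463 n [-0.864  0.014  0.503] tilt 59.8 top-face centre [ 0.5706 -0.103   0.0541] R 28.2 body centre [ 0.5749 -0.1031  0.0516]
side 0.49 121 n [-0.86   0.042  0.509] tilt 59.4 top-face centre [ 0.5722 -0.1134  0.059 ] R 25.8 body centre [ 0.5765 -0.1136  0.0565]
```

View pics/m4.png

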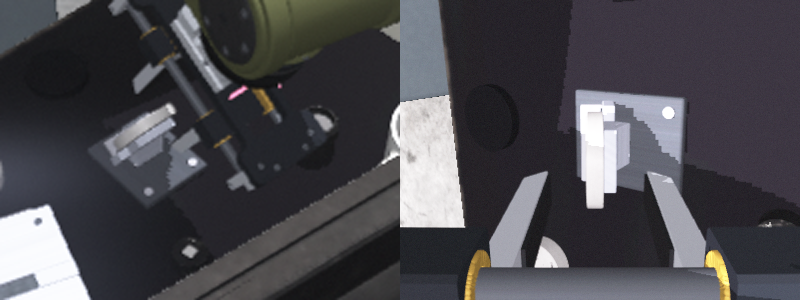

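>>> carry_out(commands=[0, -0.6, 0.05, -1, 0, 0, 0, 0, -1.1, 0.08, -1.8, 0, 0, 0, 0, -1.4, 0.1, -2.3, 0, 0, 0, 0, -1.6, 0.1, -2.6, 0, 0, 0, 0, -1.6, 0.1, -2.6, 0, 0, 0, 1, -1.6, 0.1, -2.6, 0, 0, 0, 1, -1.6, 0.1, -2.6, 0, 0, 0, 1, -1.6, 0.1, -2.6, 0, 0, 0, 1, -1.6, 0.1, -2.6, 0, 0, 0, 1, -1.6, 0.1, -2.6, 0, 0, 0, 1, -1.6, 0.1, -2.6, 0, 0, 0])

```text
time_s: 11.2
ee_pos: [0.5732, -0.1056, 0.0606]
eef_rot: [3.141, 0.558, -0.026]
force: [-11.2, 0.5, 22.9]
grip_width: 0.0106
```

>>> carry_out(commands=[1, -0.1, 0, 0.1, 0, 0, 0, 1, 0.2, 0, 0.9, 0, 0, 0, 1, 1, 0, 2.2, 0, 0, 0, 1, 2, 0, 4, 0, 0, 0, 1, 3, 0, 6, 0, 0, 0, 1, 4, 0, 9, 0, 0, 0, 1, 4, 0, 12, 0, -0.1, 0, 1, 4, 0, 15, 0, -0.2, 0, 1, 4, 0, 16, 0, -0.3, 0, 1, 4, 0, 16, 0, -0.4, 0, 1, 4, 0, 16, 0, -0.5, 0, 1, 4, 0, 16, 0, -0.558, 0])

```text
time_s: 12.2
ee_pos: [0.6131, -0.1056, 0.2223]
eef_rot: [-3.129, -0.007, -0.022]
force: [-0.0, 0.3, -2.7]
grip_width: 0.0097
```

```bash
python3 - <<'E'
from h import *
o=ctrl.get_obs();print(o['ee_pos'],o['eef_rot'],o['grip_width'],o['force'],o['time_s'])
for c in('side','top','wrist'):
    i=viewer.camera_info(c);im,d=viewer.camera(c);cv2.imwrite('last_%s.png'%c,im);P=cloud(c,d,i);np.savez(c+'1.npz',P=P,im=im,d=d)
    for r in nets.silhouettes(c,'block_centre')[:4]: 
        q=P[r['region']&(d>0)]; print(c,round(r['confidence'],2),r['extent'],np.median(q,0).round(3),np.percentile(q,2,axis=0).round(3),np.percentile(q,98,axis=0).round(3))
a=cv2.imread('last_side.png')[100:280,260:500];b=cv2.imread('last_wrist.png')
cv2.imwrite('pics/m5.png',np.hstack([cv2.resize(a,(400,300),interpolation=2),cv2.resize(b,(400,300))]))
E
```

```text
[ 0.613063   -0.10563707  0.22225087] [-3.12875475 -0.00669925 -0.02232635] 0.009696632591945807 [-0.02751917  0.32244384 -2.657039  ] 12.2
side 0.93 [348.2, 188.0, 380.5, 215.2] [0.564 0.019 0.01 ] [ 0.533 -0.007  0.   ] [0.59  0.05  0.013]
side 0.92 [313.9, 154.7, 347.8, 189.2] [ 0.618 -0.116  0.208] [ 0.608 -0.137  0.179] [ 0.62  -0.079  0.236]
side 0.84 [252.3, 186.0, 285.1, 210.0] [ 0.431 -0.102  0.01 ] [ 0.4   -0.129  0.   ] [ 0.456 -0.073  0.013]
wrist 0.93 [305.9, 225.6, 329.9, 334.7] [ 0.614 -0.095  0.231] [ 0.61  -0.127  0.206] [ 0.619 -0.076  0.236]
wrist 0.83 [112.9, 182.0, 171.1, 235.6] [ 0.429 -0.097  0.008] [ 0.4   -0.125  0.002] [ 0.456 -0.071  0.01 ]
wrist 0.57 [225.8, 50.2, 294.2, 114.8] [0.562 0.024 0.009] [ 0.534 -0.003 -0.   ] [0.589 0.052 0.01 ]
wrist 0.26 [292.6, 333.3, 342.4, 452.7] [ 0.61  -0.305  0.08 ] [ 0.589 -0.367  0.03 ] [ 0.63  -0.234  0.081]
```

View pics/m5.png

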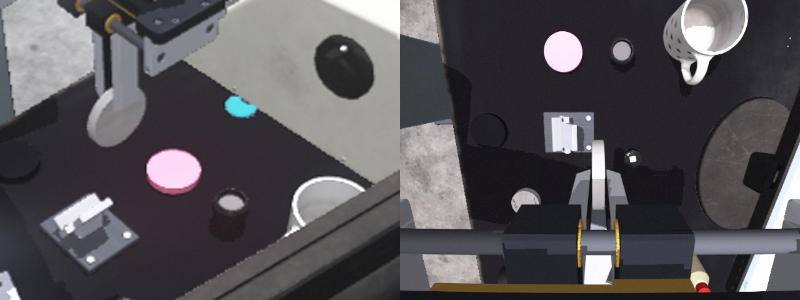

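>>> carry_out(commands=[1, 0, -3, 0, 0, 0, -0.1, 1, 1, -7, 0, 0, 0, -0.2, 1, 2, -11, 0, 0, 0, -0.314, 1, 2.4, -15, 0, 0, 0, -0.314, 1, 2.4, -19, -1, 0, 0, -0.314, 1, 2.4, -20.4, -2, 0, 0, -0.314, 1, 2.4, -20.4, -3, 0, 0, -0.314, 1, 2.4, -20.4, -3, 0, 0, -0.314, 1, 2.4, -20.4, -3, 0, 0, -0.314, 1, 2.4, -20.4, -3, 0, 0, -0.314])

```text
time_s: 13.33
ee_pos: [0.6381, -0.3083, 0.1908]
eef_rot: [-3.128, 0.003, -0.334]
force: [-0.3, -0.2, -1.9]
grip_width: 0.0097
```

```bash
cat > fit.py <<'E'
from h import *
from scipy.spatial.transform import Rotation as Ro
def go():
    o=ctrl.get_obs();print('tcp',o['ee_pos'].round(4),'rpy',np.round(o['eef_rot'],4),o['grip_width'].round(4),o['force'].round(1),o['time_s'])
    R=Ro.from_euler('xyz',o['eef_rot'])
    for c in('wrist','side','top'):
        i=viewer.camera_info(c);im,d=viewer.camera(c);cv2.imwrite('last_%s.png'%c,im);P=cloud(c,d,i);g=im.mean(-1)
        np.savez(c+'2.npz',P=P,im=im,d=d)
        m=(abs(P[...,2]-.082)<.008)&(np.hypot(P[...,0]-.637,P[...,1]+.31)<.1)
        if m.sum()>300:
            rc=cv2.minAreaRect(P[m][:,:2].astype(np.float32)*1000); print(c,'lid',np.round(rc[0],1),np.round(rc[1],1),round(rc[2],2),'z',np.median(P[m][:,2]).round(4))
        T=(P-o['ee_pos'])@R.as_matrix()   # tool coords
        m=(abs(T[...,0])<.012)&(abs(T[...,1])<.035)&(T[...,2]>.003)&(T[...,2]<.05)&(d>0)
        q=T[m]
        if len(q)>20:
            print(c,'disc in tool',len(q),np.percentile(q,[1,50,99],axis=0).round(4).tolist())
            for lab,s in(('x+',q[q[:,0]>.0025]),('x-',q[q[:,0]<-.0025])):
                if len(s)>40:
                    n=np.linalg.svd(s-s.mean(0),full_matrices=False)[2][2]; print('   face',lab,len(s),s.mean(0).round(4),'n',(n*np.sign(n[0])).round(3))
if __name__=='__main__': go()
E
python3 fit.py; python3 - <<'E'
import cv2,numpy as np
a=cv2.imread('last_side.png')[180:380,160:427];b=cv2.imread('last_wrist.png')[130:430,120:520]
cv2.imwrite('pics/m6.png',np.hstack([cv2.resize(a,(400,300),interpolation=2),b]))
E
```

```text
Traceback (most recent call last):
  File "fit.py", line 20, in <module>
    if __name__=='__main__': go()
                             ~~^^
  File "fit.py", line 4, in go
    o=ctrl.get_obs();print('tcp',o['ee_pos'].round(4),'rpy',np.round(o['eef_rot'],4),o['grip_width'].round(4),o['force'].round(1),o['time_s'])
                                                                                     ^^^^^^^^^^^^^^^^^^^^^
AttributeError: 'float' object has no attribute 'round'
```

View pics/m6.png

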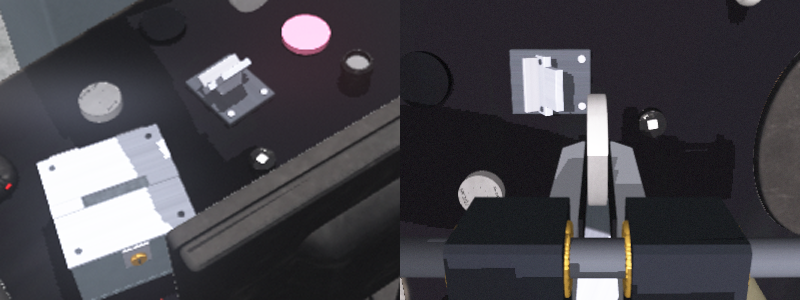

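```bash
sed -i "s/o\['grip_width'\].round(4)/round(o['grip_width'],4)/; s/o\['force'\].round(1)/np.round(o['force'],1)/" fit.py; python3 fit.py
```

```text
tcp [ 0.6381 -0.3083  0.1908] rpy [-3.1282e+00  2.6000e-03 -3.3420e-01] 0.0097 [-0.3 -0.2 -1.9] 13.3333
wrist lid [ 636.6 -310.2] [125.8 133.3] 70.89 z 0.0805
wrist disc in tool 267 [[-0.0043, -0.0304, 0.0032], [0.0007, -0.0291, 0.0086], [0.0054, -0.0268, 0.0202]]
   face x+ 81 [ 0.004  -0.0289  0.0094] n [ 0.115 -0.974 -0.196]
   face x- 49 [-0.0035 -0.0288  0.0095] n [0.721 0.682 0.122]
side lid [ 636.9 -311.7] [126.1 134.1] 70.88 z 0.0823
side disc in tool 702 [[0.0024, -0.0274, 0.0034], [0.0052, 0.0013, 0.0198], [0.0068, 0.03, 0.0423]]
   face x+ 693 [0.0052 0.0012 0.0209] n [ 1.    -0.001  0.02 ]
top lid [ 667.3 -291.7] [105.9 144.5] 12.44 z 0.081
```

```bash
cat > slot.py <<'E'
from h import *
yaw=np.radians(-19.15); c0=np.array([.637,-.3102]); ex=np.array([np.cos(yaw),np.sin(yaw)]); ey=np.array([-ex[1],ex[0]])
def rect(cam,im,i,z=.082,h=75):
    a=np.arange(-h,h+.01,.5)/1000; X,Y=np.meshgrid(a,a,indexing='ij')
    W=np.dstack([c0[0]+X*ex[0]+Y*ey[0],c0[1]+X*ex[1]+Y*ey[1],np.full(X.shape,z)]).reshape(-1,3)
    K=np.array([[i['fx'],0,i['cx']],[0,i['fy'],i['cy']],[0,0,1.]])
    p=cv2.projectPoints(W,cv2.Rodrigues(np.array(i['R'],float))[0],np.array(i['t'],float),K,np.array(i['D'],float))[0].reshape(X.shape+(2,)).astype(np.float32)
    return a*1000,cv2.remap(im.mean(-1).astype(np.float32),p,None,cv2.INTER_CUBIC)
def edges(a,p,lo,hi,lvl=None):
    s=(a>=lo)&(a<=hi); a,p=a[s],p[s]; l=(p.min()+p.max())/2 if lvl is None else lvl
    k=np.nonzero(np.diff(np.sign(p-l)))[0]; return [round(float(a[j]+(l-p[j])/(p[j+1]-p[j])*.5),1) for j in k]
if __name__=='__main__':
    out=[]
    for cam,f in(('top','top0'),('side','side0'),('wrist','wrist1')):
        im=np.load(f+'.npz')['im']
        if cam=='wrist': continue
        a,I=rect(cam,im,viewer.camera_info(cam))
        out.append(I)
        for y in(-20,-10,0,10,20):
            s=abs(a-y)<4; print(cam,'y',y,'x-edges slot',edges(a,I[:,s].mean(1),-16,16),'lid',edges(a,I[:,s].mean(1),-74,-52),edges(a,I[:,s].mean(1),52,74))
        for x in(-3,0,3):
            s=abs(a-x)<1.5; print(cam,'x',x,'y-edges',edges(a,I[s].mean(0),-42,42))
        for x in(-40,40):
            s=abs(a-x)<5; print(cam,'x',x,'lid y',edges(a,I[s].mean(0),-74,-52),edges(a,I[s].mean(0),52,74))
    v=np.hstack(out).clip(0,255).astype(np.uint8); cv2.imwrite('pics/slot.png',cv2.resize(v,(800,400)))
E
python3 slot.py
```

```text
top y -20 x-edges slot [-6.1, 7.6] lid [-66.4] [64.3]
top y -10 x-edges slot [-6.1, 1.4, 3.8, 7.0] lid [-62.4] [64.8]
top y 0 x-edges slot [-5.9, 7.2] lid [-62.4] [65.6]
top y 10 x-edges slot [-6.1, -1.0, 3.1, 6.9] lid [-62.6] [65.1]
top y 20 x-edges slot [-6.0, -0.0, 1.7, 7.1] lid [-64.6] [64.2]
top x -3 y-edges [-32.0, 32.7]
top x 0 y-edges [-31.8, -27.2, -24.8, 4.2, 21.9, 32.6]
top x 3 y-edges [-31.3, -28.7, -21.2, -11.1, -3.9, 3.9, 21.3, 32.9]
top x -40 lid y [-62.9] [63.9]
top x 40 lid y [-62.7] [63.9]
side y -20 x-edges slot [-6.2, 7.8] lid [-63.0] [63.9]
side y -10 x-edges slot [-6.2, 7.8] lid [-62.3] [63.8, 65.6, 67.8]
side y 0 x-edges slot [-6.2, 7.7] lid [-62.3] [63.8, 65.5, 67.9]
side y 10 x-edges slot [-6.1, 7.7] lid [-62.3] [63.9, 66.1, 67.4]
side y 20 x-edges slot [-6.1, 7.8] lid [-63.5] [63.9]
side x -3 y-edges [-33.6, 31.3]
side x 0 y-edges [-33.6, 31.3]
side x 3 y-edges [-33.6, 31.6]
side x -40 lid y [-64.2] [62.1]
side x 40 lid y [-64.1] [62.0]
```

View pics/slot.png

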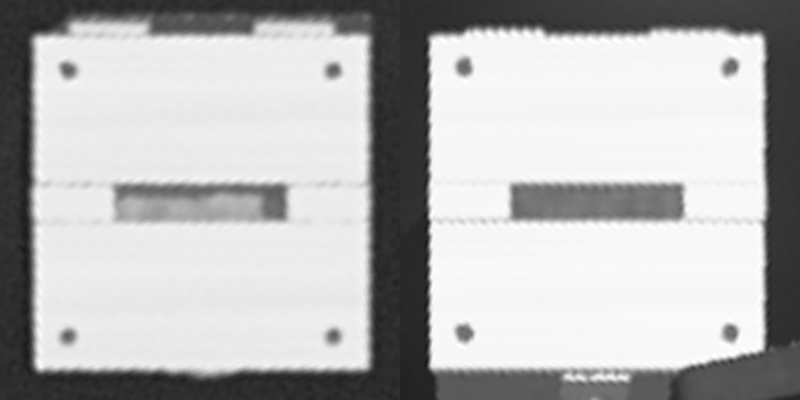

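>>> carry_out(commands=[1, 0, -0.1, -2, -0.013, 0.002, 0, 1, -0.05, -0.14, -4, -0.013, 0.002, 0, 1, -0.05, -0.14, -5.5, -0.013, 0.002, 0, 1, -0.05, -0.14, -5.8, -0.013, 0.002, 0, 1, -0.05, -0.14, -5.8, -0.013, 0.002, 0, 1, -0.05, -0.14, -5.8, -0.013, 0.002, 0])

```text
time_s: 13.98
ee_pos: [0.638, -0.31, 0.1347]
eef_rot: [-3.142, -0.002, -0.334]
force: [-0.3, -1.1, -2.3]
grip_width: 0.0098
```

```bash
python3 fit.py; python3 - <<'E'
from slot import *
o=ctrl.get_obs(); print(o['ee_pos'])
im=np.load('side2.npz')['im']; a,I=rect('side',im,viewer.camera_info('side')); 
for y in(-28,-20,20,28):
    s=abs(a-y)<2; print('side y',y,edges(a,I[:,s].mean(1),-16,16))
b=cv2.imread('last_side.png')[230:350,190:350]; w=np.load('wrist2.npz')['im'][130:430,120:520]
cv2.imwrite('pics/m7.png',np.hstack([cv2.resize(b,(400,300),interpolation=2),w]))
E
```

```text
tcp [ 0.638  -0.31    0.1347] rpy [-3.1415e+00 -2.2000e-03 -3.3440e-01] 0.0098 [-0.3 -1.1 -2.3] 13.9833
wrist lid [ 636.1 -310.4] [126.5 132.4] 70.88 z 0.0805
wrist disc in tool 271 [[-0.0043, -0.0304, 0.0032], [0.0007, -0.0291, 0.0084], [0.0054, -0.0265, 0.0203]]
   face x+ 84 [ 0.004  -0.0288  0.0093] n [ 0.148 -0.968 -0.201]
   face x- 53 [-0.0035 -0.0287  0.0092] n [0.914 0.398 0.074]
side lid [ 636.8 -311.8] [126.  134.3] 70.69 z 0.0823
side disc in tool 552 [[0.0034, -0.0274, 0.005], [0.0052, 0.0012, 0.0214], [0.007, 0.0295, 0.0429]]
   face x+ 552 [0.0052 0.0012 0.022 ] n [ 1.    -0.001  0.03 ]
top lid [ 669.7 -308.1] [128.9  91.9] 86.66 z 0.0812
[ 0.63799447 -0.31024184  0.13476909]
side y -28 [-14.4, -5.9, 8.3]
side y -20 [8.3]
side y 20 [8.5]
side y 28 [-11.9, -5.8, 7.2]
```

View pics/m7.png

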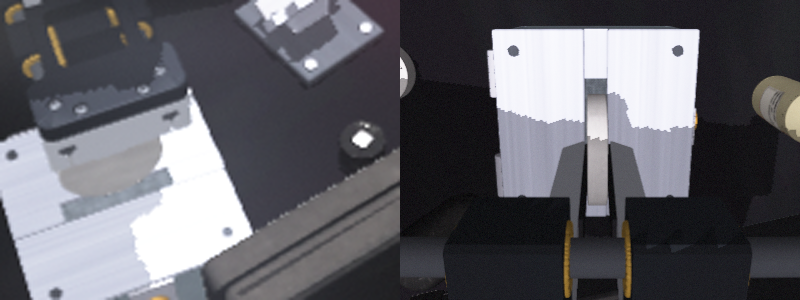

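```bash
python3 - <<'E'
from slot import *
i=viewer.camera_info('wrist');im=np.load('wrist2.npz')['im']
a,I=rect('wrist',im,i)
for y in (25,28,30,35,40,45,50,55,-40,-50):
    s=abs(a-y)<1.5; p=I[:,s].mean(1); k=(abs(a)<14); print(y,edges(a,p,-14,14),p[k][::3].round().astype(int).tolist())
o=ctrl.get_obs();e=o['ee_pos'][:2]-c0;print('tcp in slot frame mm',e@ex*1000,e@ey*1000)
P=np.load('wrist2.npz')['P'];
m=(P[...,2]>.09)&(P[...,2]<.13)&(abs((P[...,:2]-c0)@ex)<.015)&(abs((P[...,:2]-c0)@ey)<.04)
q=P[m];X=(q[:,:2]-c0)@ex*1000
for z in np.arange(.105,.135,.004):
    s=X[abs(q[:,2]-z)<.002]
    if len(s)>5: print(z.round(3),len(s),np.percentile(s,[2,50,98]).round(1))
E
```

```text
25 [-6.5, 7.8] [247, 245, 245, 247, 241, 123, 108, 102, 109, 114, 105, 113, 108, 101, 139, 246, 245, 224, 248]
28 [-6.4, 7.8] [247, 246, 245, 248, 242, 119, 109, 110, 113, 114, 108, 104, 107, 101, 124, 246, 246, 246, 249]
30 [-6.4, 7.7] [247, 246, 246, 248, 242, 115, 111, 107, 105, 110, 110, 106, 109, 109, 132, 246, 246, 246, 249]
35 [-7.2, -6.0, 7.4, 8.1] [247, 246, 246, 248, 244, 229, 246, 247, 246, 246, 245, 247, 246, 245, 227, 245, 246, 246, 249]
40 [-7.2, -6.0, 7.3, 8.2] [247, 247, 246, 248, 245, 232, 246, 247, 246, 246, 245, 247, 247, 245, 227, 245, 247, 247, 249]
45 [-7.2, -6.0] [247, 247, 246, 248, 245, 230, 246, 247, 247, 247, 246, 248, 247, 246, 234, 245, 247, 247, 249]
50 [-7.2, -6.0] [248, 248, 247, 249, 245, 224, 247, 248, 247, 247, 246, 248, 247, 247, 233, 245, 247, 247, 249]
55 [-7.1, -6.0] [248, 248, 247, 248, 246, 222, 247, 248, 247, 247, 246, 248, 248, 247, 233, 245, 247, 247, 249]
-40 [-9.8, -4.9, 8.6, 13.5] [91, 92, 92, 48, 10, 7, 130, 160, 161, 161, 159, 159, 158, 159, 161, 32, 14, 19, 87]
-50 [-10.4, -5.7, 9.4] [92, 91, 80, 13, 11, 37, 127, 146, 146, 145, 142, 145, 144, 143, 135, 120, 14, 15, 41]
tcp in slot frame mm 0.9531639718461945 0.2867025830592468
0.117 30 [-3.1  1.4  6.1]
0.121 43 [-3.   1.1  6.3]
0.125 73 [-3.5  1.6  6. ]
0.129 76 [-3.4  1.6  6.4]
```

>>> carry_out(commands=[1, -0.04, 0.01, -0.5, 0, 0, 0, 1, -0.04, 0.01, -1, 0, 0, 0, 1, -0.04, 0.01, -1.4, 0, 0, 0, 1, -0.04, 0.01, -1.8, 0, 0, 0, 1, -0.04, 0.01, -2.1, 0, 0, 0, 1, -0.04, 0.01, -2.1, 0, 0, 0])

```text
time_s: 14.63
ee_pos: [0.6373, -0.31, 0.1127]
eef_rot: [-3.141, -0.001, -0.335]
force: [0.5, -0.6, -3.3]
grip_width: 0.0098
```

>>> carry_out(commands=[1, 0, 0, -0.6, 0, 0, 0, 1, 0, 0, -1.2, 0, 0, 0, 1, 0, 0, -1.8, 0, 0, 0, 1, 0, 0, -2.2, 0, 0, 0, 1, 0, 0, -2.5, 0, 0, 0, 1, 0, 0, -2.5, 0, 0, 0])

```text
time_s: 15.13
ee_pos: [0.637, -0.3099, 0.0867]
eef_rot: [-3.141, -0.0, -0.335]
force: [0.2, 0.7, -3.4]
grip_width: 0.0098
```

>>> carry_out(commands=[0.3, 0, 0, 0, 0, 0, 0, 0.3, 0, 0, 0, 0, 0, 0, 0.3, 0, 0, 0, 0, 0, 0, 0.3, 0, 0, 0, 0, 0, 0, 0.3, 0, 0, 0, 0, 0, 0, 0.3, 0, 0, 2, 0, 0, 0, 0.3, 0, 0, 5, 0, 0, 0, 0.3, 0, 0, 9, 0, 0, 0, 0.3, -3, 3, 13, 0, 0, 0, 0.3, -8, 8, 15, 0, 0, 0, 0.3, -13, 12, 15, 0, 0, 0, 0.3, -13, 12, 15, 0, 0, 0])

```text
time_s: 16.13
ee_pos: [0.5247, -0.2055, 0.2336]
eef_rot: [-3.141, -0.002, -0.335]
force: [0.7, 0.1, 0.1]
grip_width: 0.0331
```

```bash
python3 - <<'E'
from h import *
o=ctrl.get_obs();print(o['ee_pos'],o['grip_width'],o['force'],o['time_s'])
out=[]
for c in('side','top','wrist'):
    i=viewer.camera_info(c);im,d=viewer.camera(c);P=cloud(c,d,i);np.savez(c+'3.npz',P=P,im=im,d=d)
    m=(np.hypot(P[...,0]-.637,P[...,1]+.31)<.06)&(P[...,2]>.086)&(P[...,2]<.15);print(c,'points above lid',m.sum())
    out.append(im)
    for n in('block_centre','small_block','puck','loupe','mug'):
        for r in nets.silhouettes(c,n)[:4]:
            q=P[r['region']&(d>0)]
            if len(q): print(c,n,round(r['confidence'],2),np.median(q,0).round(3))
cv2.imwrite('pics/m8.png',np.hstack([cv2.resize(out[0][120:420,150:550],(400,300)),cv2.resize(out[1][110:360,180:480],(400,300),interpolation=2)]))
E
```

```text
[ 0.52473306 -0.20550448  0.23355074] 0.03313132870519185 [0.67231633 0.09738175 0.05786544] 16.1333
side points above lid 3
side block_centre 0.93 [0.564 0.019 0.01 ]
side block_centre 0.88 [ 0.431 -0.103  0.01 ]
side small_block 0.87 [ 0.483 -0.233  0.014]
side puck 0.7 [ 0.673 -0.153  0.016]
side loupe 0.73 [0.656 0.012 0.028]
side mug 0.56 [0.728 0.062 0.075]
top points above lid 23
top block_centre 0.73 [0.562 0.024 0.009]
top block_centre 0.61 [ 0.564 -0.104  0.01 ]
top block_centre 0.6 [ 0.635 -0.323  0.061]
top block_centre 0.42 [ 0.434 -0.077  0.01 ]
top puck 0.64 [ 0.671 -0.15   0.017]
top loupe 0.63 [ 0.564 -0.104  0.01 ]
top loupe 0.55 [0.651 0.02  0.029]
top mug 0.85 [0.76  0.045 0.037]
wrist points above lid 0
wrist block_centre 0.96 [ 0.428 -0.098  0.009]
wrist block_centre 0.51 [ 0.641 -0.309  0.063]
wrist small_block 0.58 [ 0.481 -0.229  0.013]
wrist small_block 0.25 [ 0.643 -0.291  0.08 ]
wrist puck 0.89 [ 0.669 -0.149  0.015]
wrist mug 0.22 [ 0.564 -0.105  0.008]
```

View pics/m8.png

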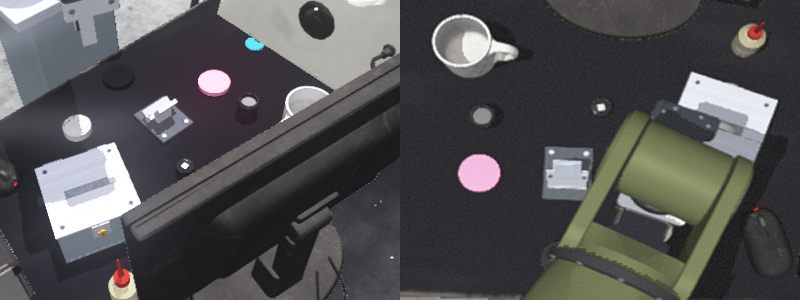

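```bash
python3 - <<'E'
from h import *
for c in('wrist','side'):
    P=np.load(c+'3.npz')['P'];m=(np.hypot(P[...,0]-.638,P[...,1]+.31)<.03)&(P[...,2]<.076)&(P[...,2]>-.02);z=P[m][:,2];print(c,m.sum(),np.percentile(z,[5,50,95]).round(3) if m.sum() else '')
print(ctrl.get_obs()['time_s']); print(ticket.hand_in())
E
```

```text
wrist 339 [0.052 0.062 0.065]
side 1 [0.076 0.076 0.076]
17.0333
the job is handed in; nothing more can be done
None
```

I posted the wide steel block through the slot and it is inside the return box. I handed the job in at about 17 s on the clock, well under the 61 s limit.

**What I did:** I gripped the block by its rim and let it go leaning 35° at the face's upper edge. It tipped over and leaned by itself on the face and ledge; the wrist camera measured a 57.8° tilt, about 1–2 mm from the expected seat. I then took a new grip across its thickness (9.8 mm opening) and lowered it through the slot with no sign of contact force. I released it with the fingertips about 5 mm above the lid.

**Last checks:**
- **Block:** The wrist camera sees it standing inside the box, with its top at about z = 65 mm. That is below the lid's underside at 77 mm, and no part of it shows above the lid.
- **Other things:** The small block, puck, loupe, mug and both look-alike discs are within about 1–2 mm of where they started.
- **Robot:** The arm is clear of everything and the gripper is empty.

**Disagreements:**
- The task text says the rest's +x points to the robot's left, but both fixed cameras showed its face running down towards the robot, so I followed the cameras.
- The side camera could barely see into the slot, so the block's final height comes mainly from the wrist camera.
- The networks gave a few wrong low-confidence labels, such as "loupe" on the rest, which I ignored.

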